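# Stand the skimmer in the eyelet, raise the drying post to its second stop and hold

### The arm

A 7-joint arm with a two-finger parallel gripper is mounted at the origin on the work surface. World frame = base frame: x ahead of the robot, y to its left, z up, the work surface at z = 0. Lengths are in mm, angles in rad, forces in N, time in s.
With the tool pointing down it reaches from about 400 to 875 mm from the base axis. Payload 19.3 kg.
Tool frame: the origin (TCP) lies at the very end of the fingers, on their centre line; the grasp point (between the pads) lies 19 mm behind it (grip_point_offset is the z of the grasp point in the tool frame, in mm); z points along the fingers, x is the direction in which the jaws open and shut, and the axes are right-handed (so a half turn about z gives the same grasp; the last joint's range is limited). The gripper opens to 85 mm and grips with 20 to 120 N. Pads are 22 mm wide; open, the fingers measure 114 mm over their backs; the gripper's body (76 mm by 85 mm) begins 54 mm behind the grasp point. The pads swing forward as they close: fully open they stand 13 mm farther back than shut.
Start: joints at [-1.231, 0.521, -0.036, 1.599, 0.021, 1.021, -0.113], TCP at [249.033, 573.234, 231.291] pointing down, gripper open.
Joint ranges: [-2.91, 2.91], [-0.3, 2.13], [-1.5, 1.42], [0.17, 2.43], [-1.26, 4.41], [0.16, 1.93], [-2.52, 2.52]. Speed limits (rad/s): [1.89, 1.89, 2.39, 2.39, 3.01, 3.01, 3.01].

### API

Orientations are given as a 3x3 rotation matrix whose columns are the frame's x, y, z axes.
In Python, from workcell import movep, movel, goto_joints, open_gripper, clamp, wait, inverse_kinematics, read_state, camera, PlanningError, finish_job, grip_point_offset gives the robot as it stands. Calls block until the motion is done:
- movep(position, orientation): joint-space move of the TCP to a pose.
- movel(position, frame=None, max_speed=150, guard=None): straight line of the TCP; frame=None keeps the orientation; max_speed is the mean speed in mm/s. With guard (N) it stops when the force on the tool has changed by that much, and returns True; else False.
- goto_joints(angles): joint-space move.
- open_gripper() and clamp(): open the fingers fully, or close them until they stop; the grip force is fixed at half the most.
- wait(seconds).
- inverse_kinematics(position, orientation): joint angles nearest the present ones, or None.
- read_state(): the state.
- camera(name): name is "side" or "top" or "wrist"; returns a dict with "image" (384x512x3 uint8, blue, green, red), "range_z" (384x512 float32, mm along the optical axis (not along the pixel's ray), 0 where there is no reading), "fx", "fy", "cx", "cy" (pixels), "cam_to_world" (4x4, takes a point from camera to world coordinates). Camera axes: x right, y up, looking along -z (the intrinsics and any distortion apply to the point x, -y, -z); pixel columns grow to the right and rows downward; lengths in mm; the calibration is good to about 2 mm. The wrist camera is an equidistant fisheye: a pixel r from the principal point sees the ray r / f radians off the axis. A picture is of the moment at which its call begins.
A pose or a line that the arm cannot do raises PlanningError and nothing moves.
- finish_job(): hands the job in, once; it reports no verdict.
The state is a dict: "time": time; "qpos": joint angles; "qvel": joint speeds; "joint_efforts": joint torques, N m; "eef_pos": TCP position; "tool_rot": TCP orientation; "ft_force": force on the tool from outside, world axes, zero at the start; "torque": the same for the moment, N m; "finger_gap": finger opening in mm.
Only numpy, scipy, OpenCV 4.12 (cv2) and the standard library are available. Lean on these libraries where they do the work, as an engineer would, in place of code of your own. Each camera call takes 0.05 s, during which the arm holds its last target.

### The job

Take the wooden skimmer out of its block and stand it in the eyelet of the fan's telescopic drying post, handle down through the hole until its shoulder rests on the eyelet, and let go of it. Then squeeze the post's grip so that its button is pressed in, pull the post up past the first stop to the second stop (as far as it goes), and finish while still holding it up there with the button squeezed: do not let go, and do not touch the skimmer while the post goes up. Leave the fan's toggle switch, both sauce bowls, the pot lid and the glass stopper where they are.

Things in the scene. Friction and masses are not known exactly. Their poses are not given: they have to be found in the camera images.
- skimmer_head (a point): Wooden skimmer, about 60 g: an upright round perforated wooden disc, 70 mm across, 10 mm thick, on a round handle that points straight down. This point is the disc's centre; z points up, away from the handle's tip; x is the disc's thin direction (pinch it across x from above). Disc's top edge 35 mm above this point, shoulder's underside 50 mm below it, handle's tip 145 mm below it.
- skimmer_shoulder (a point): Centre of the underside of the skimmer's shoulder, a collar 26 mm in diameter, 10 mm thick, at the top of the handle. Axes as the head's. It starts 105 mm above the stool tops, the handle standing loosely in the block. Handle below it: 11 mm in diameter, 95 mm long, the last 10 mm tapering to 6 mm.
- block: Fixed dark wooden utensil block, 80 x 80 x 50 mm, with a 17 mm wide, 40 mm deep round hole in the middle of its top in which the skimmer stands. Origin at the centre of its underside.
- dryer: Fixed tabletop extractor fan and drying post on one 12 mm steel foot plate. Origin on the stool tops, on the post's vertical axis; z up. The post's sleeve is 30 mm square (38 mm at its black top collar) and 118 mm tall. Along +y from the post: the eyelet (130 mm away), then the white fan housing, 150 mm (x) by 140 mm (y) and 290 mm tall, its grille face 280 mm from the post.
- eyelet (a point): Centre of the top of the eyelet's hole: a steel block 36 x 36 mm and 22 mm tall, with a vertical through hole 14 mm in diameter with a chamfered mouth, on a steel bracket that moves up and down with the post. 122 mm above the stool tops with the post down. Axes as the dryer's. Free space below it down to the foot plate at 12 mm.
- grip (a point): Centre of the post's black plastic grip: 32 mm in x, 50 mm in y, 40 mm tall, on top of the sliding tube; 146 mm above the stool tops with the post down. Axes as the dryer's. Take it from above across its x direction, so that one finger presses the button; 25 mm of finger may reach below this point.
- button_face (a point): Centre of the outer face of the round button (20 mm in diameter) in the middle of the grip's +x side; it stands 11 mm proud of the grip, so grip and button measure 43 mm together, 37 mm with the button pressed in.
- mast (a joint): How far the post is pulled up, m: 0 down, first stop (a catch) at about 0.045, second stop (end of travel) at 0.090. Locked at the bottom unless the button is pressed in over 3 mm. If the button comes out on the way, the post slides down or catches at the first stop; the second stop has no catch, the post slides down unless held. Lifting takes about 5 N.
- button (a joint): How far the button is pressed in, m: 0 out, 0.006 fully in. Sprung: 2 N to start, 5 N fully in.
- fan_switch (a joint): Toggle switch on top of the fan, rad: 0 is off. To be left alone.
- bowl_a: White ceramic sauce bowl, 90 mm across, 40 mm tall, origin at the centre of its underside. Bystander.
- bowl_b: A second, equal sauce bowl. Bystander.
- divider_lid: Stainless hotpot divider lid lying flat, 220 mm across, with a straight ridge and a black knob, 46 mm tall. Origin at the centre of its underside. Bystander.
- stopper: Glass cruet stopper, 36 mm across, 45 mm tall, standing. Origin at the centre of its underside. Bystander.
Mind the look-alikes: they are no part of the job. Of the things that look like the part that bears skimmer_head, the middle-sized one is meant.

How it is judged:
By the outcome, as a careful person would: the job done as asked, in the order asked, and still so for the second after the job is handed in, while the arm keeps its last pose, push and grip.
It also fails if it takes over 58 s, if anything falls off the work surface, if the arm or the gripper's body presses on something with over 40 N, if the wrist force passes 120 N, or if a joint passes its speed limit or range.

## Working session

There is one attempt and no reset: what is moved stays moved. The work goes in short steps, each a Python script; the robot and the scene stay as the last script left them, time stands still between calls to the robot, and variables do not carry over. Pictures are saved under pics/ and viewed, and the job is handed in when it is done.

```bash
ls; mkdir -p pics; cat > h.py <<'E'
import numpy as np, cv2
from workcell import *
def pts(c):
    d=c["range_z"].astype(float); v,u=np.mgrid[0:d.shape[0],0:d.shape[1]]
    return d,u,v
def cloud(c):
    d,u,v=pts(c)
    x=(u-c["cx"])/c["fx"]*d; y=-(v-c["cy"])/c["fy"]*d
    P=np.stack([x,y,-d,np.ones_like(d)],-1)@np.array(c["cam_to_world"]).T
    P=P[...,:3]; P[d<=0]=np.nan
    return P
E
python3 - <<'E'
from h import *
for n in ["side","top","wrist"]:
    c=camera(n); cv2.imwrite(f"pics/{n}0.png",c["image"]); np.savez(f"{n}0.npz",**{k:np.array(v) for k,v in c.items()})
    print(n,c["fx"],c["cx"],c["cy"],np.round(c["cam_to_world"],3).tolist(), [k for k in c])
s=read_state(); print(s["time"],s["eef_pos"],np.round(s["tool_rot"],3),s["finger_gap"],s["ft_force"],grip_point_offset)
E
```

```text
pics
side 457.98203142193347 262.27782328144065 185.95266329141188 [[0.997, 0.059, -0.053, 529.423], [-0.079, 0.711, -0.699, -765.756], [-0.003, 0.701, 0.713, 1017.463], [0.0, 0.0, 0.0, 1.0]] ['image', 'range_z', 'fx', 'fy', 'cx', 'cy', 'cam_to_world']
top 356.95055259446224 255.1187944171007 191.38442068916012 [[0.015, 0.996, -0.087, 491.241], [-1.0, 0.015, -0.005, 30.977], [-0.004, 0.087, 0.996, 1252.108], [0.0, 0.0, 0.0, 1.0]] ['image', 'range_z', 'fx', 'fy', 'cx', 'cy', 'cam_to_world']
wrist 297.3186396354542 253.5389033592452 192.3473916402793 [[0.398, -0.886, -0.237, 190.887], [0.917, 0.385, 0.103, 599.757], [-0.0, -0.259, 0.966, 374.389], [0.0, 0.0, 0.0, 1.0]] ['image', 'range_z', 'fx', 'fy', 'cx', 'cy', 'cam_to_world']
0.15 [248.95500517 573.04976761 230.88261425] [[ 0.398  0.917 -0.   ]
 [ 0.917 -0.398 -0.001]
 [-0.001  0.    -1.   ]] 85.51148871484799 [-0.2039665   0.51740305  0.18212652] -18.700000000000003
```

View pics/side0.png

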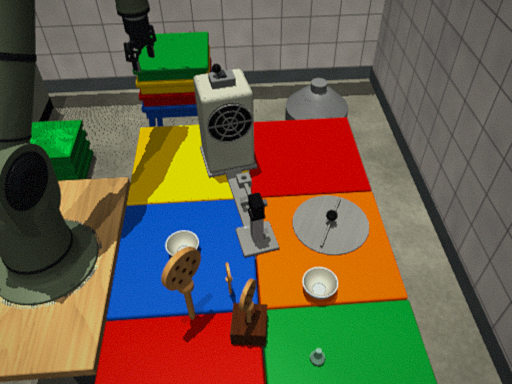

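View pics/top0.png

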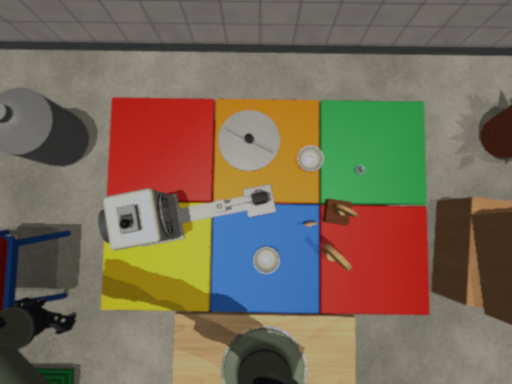

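View pics/wrist0.png

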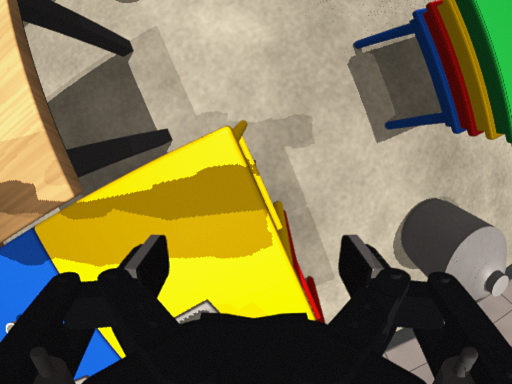

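```bash
python3 - <<'E'
from h import *
for n in ["side","top"]:
    c=dict(np.load(f"{n}0.npz")); P=cloud(c); np.save(f"{n}P.npy",P)
    q={"side":[(180,150),(255,207),(256,190),(245,180),(240,185),(270,235),(250,295),(240,325),(225,70),(300,235),(350,350),(185,300),(140,220)],"top":[(265,198),(262,190),(230,207),(337,210),(345,210),(340,220),(130,215),(180,200),(240,200),(200,330),(310,158)]}[n]
    for u,v in q: print(n,(u,v),np.round(P[v,u],1))
    x0,y0,x1,y1={"side":(200,140,300,360),"top":(160,170,370,280)}[n]
    k=5 if n=="side" else 4
    k=3
    im=cv2.resize(c["image"][y0:y1,x0:x1],None,fx=k,fy=k,interpolation=cv2.INTER_CUBIC); 
    print(im.shape); cv2.imwrite(f"pics/{n}0z.png",im)
E
```

```text
side (180, 150) [341.3 422.2   1.7]
side (255, 207) [568.5  -2.8 165.7]
side (256, 190) [583.7 212.8   3.1]
side (245, 180) [549.6 137.3 123.7]
side (240, 185) [534.9 129.5 113.1]
side (270, 235) [609.9  25.5  14.1]
side (250, 295) [ 541.2 -243.5  153.5]
side (240, 325) [ 515.3 -257.4   51.2]
side (225, 70) [511.6 394.2 316.1]
side (300, 235) [694.3  25.    6.1]
side (350, 350) [ 763.7 -314.     2.3]
side (185, 300) [ 380.4 -152.5    1.2]
side (140, 220) [239.1 123.6  -1.3]
(660, 300, 3)
top (265, 198) [566.5   6.2 168.6]
top (262, 190) [605.   13.4  14.5]
top (230, 207) [544.3 123.7  12.4]
top (337, 210) [ 539.3 -247.3   13.8]
top (345, 210) [ 533.1 -233.   183.5]
top (340, 220) [ 504.5 -248.8   50.8]
top (130, 215) [506.3 360.1 323.5]
top (180, 200) [566.9 301.5  -2.1]
top (240, 200) [569.1  89.5  12.4]
top (200, 330) [125.7 217.3   4.9]
top (310, 158) [ 722.2 -155.     3.8]
(330, 630, 3)
```

```bash
python3 - <<'E'
from h import *
c=dict(np.load("side0.npz")); im=c["image"]
cv2.imwrite("pics/zA.png",cv2.resize(im[160:260,200:300],None,fx=6,fy=6,interpolation=cv2.INTER_CUBIC))
cv2.imwrite("pics/zB.png",cv2.resize(im[260:360,200:300],None,fx=6,fy=6,interpolation=cv2.INTER_CUBIC))
c=dict(np.load("top0.npz")); im=c["image"]
cv2.imwrite("pics/zC.png",cv2.resize(im[170:280,170:370],None,fx=4,fy=4,interpolation=cv2.INTER_CUBIC))
E
```

```text
(no output)
```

View pics/zA.png

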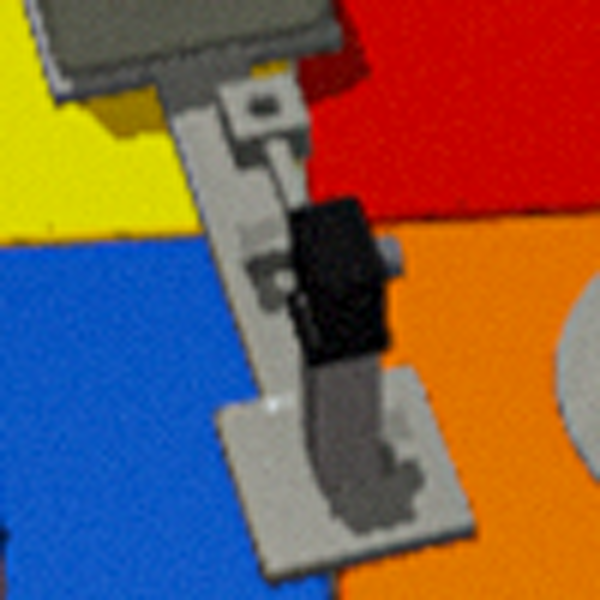

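View pics/zB.png

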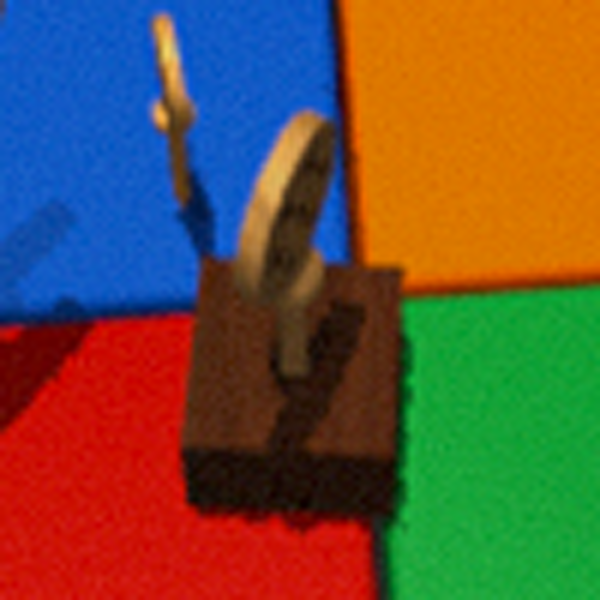

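View pics/zC.png

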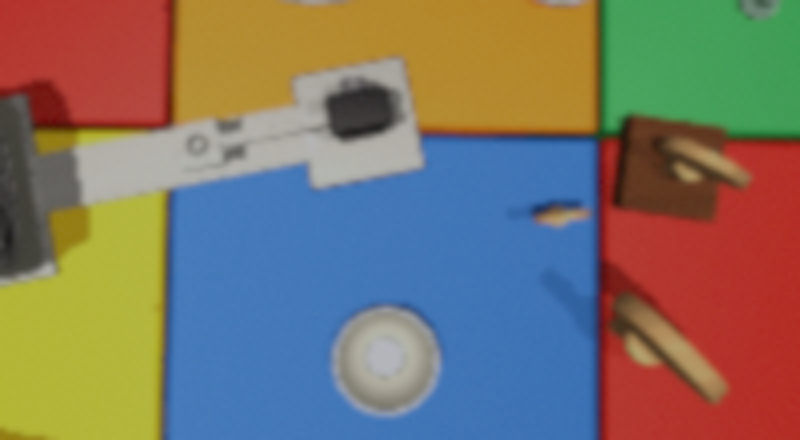

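```bash
python3 - <<'E'
from h import *
def show(name,m,P):
    Q=P[m]; 
    c=Q.mean(0); med=np.median(Q,0); 
    (cx,cy),(w,h),a=cv2.minAreaRect(Q[:,:2].astype(np.float32))
    e,V=np.linalg.eigh(np.cov(Q[:,:2].T)); 
    print(name,len(Q),"mean",c.round(1),"rect",round(cx,1),round(cy,1),round(w,1),round(h,1),round(a,1),"pca",V[:,1].round(3),"zmax",np.percentile(Q[:,2],[5,50,95]).round(1))
for n in ["side","top"]:
    P=np.load(f"{n}P.npy"); x,y,z=P[...,0],P[...,1],P[...,2]
    box=lambda x0,x1,y0,y1,z0,z1:(x>x0)&(x<x1)&(y>y0)&(y<y1)&(z>z0)&(z<z1)
    print(n)
    show("griptop",box(530,610,-50,50,160,175),P)
    show("eyelet",box(500,600,100,165,112,130),P)
    show("blocktop",box(460,600,-310,-180,44,58),P)
    show("disc",box(460,600,-310,-180,122,200),P)
    show("foot",box(480,660,-60,70,9,17),P)
    show("fan top",box(400,650,250,480,280,300),P)
    show("fanany",box(400,650,250,480,200,400),P)
E
```

```text
side
griptop 195 mean [572.7  20.6 166. ] rect 572.9 23.8 32.3 52.8 12.1 pca [-0.227  0.974] zmax [162.4 166.1 169.2]
eyelet 169 mean [547.7 139.9 120.5] rect 549.6 134.2 36.5 68.4 10.5 pca [-0.312  0.95 ] zmax [115.  121.3 125. ]
blocktop 999 mean [ 536.2 -248.4   50.6] rect 536.1 -242.0 82.5 79.9 82.4 pca [-0.976 -0.218] zmax [47.2 50.7 53.7]
disc 343 mean [ 535.5 -248.7  167.2] rect 536.2 -242.1 70.2 11.3 62.4 pca [0.503 0.864] zmax [133.  170.6 190.2]
foot 767 mean [570.4  13.3  13. ] rect 572.7 23.5 99.5 103.2 11.7 pca [-0.964  0.266] zmax [ 9.8 13.  16.1]
fan top 1126 mean [500.6 346.6 289.6] rect 500.7 369.7 149.0 143.7 11.6 pca [-1.     0.003] zmax [282.1 290.2 294.1]
fanany 2930 mean [502.8 328.3 270.9] rect 502.4 364.7 150.9 154.3 11.8 pca [-0.99  0.14] zmax [208.3 282.9 317.7]
top
griptop 168 mean [569.1  22.3 166.1] rect 569.2 22.4 31.8 49.4 11.8 pca [-0.202  0.979] zmax [162.3 166.2 169.3]
eyelet 142 mean [544.  140.2 121.3] rect 543.7 131.8 36.9 64.6 4.5 pca [-0.274  0.962] zmax [115.5 121.6 126.2]
blocktop 458 mean [ 531.4 -239.1   50.5] rect 533.3 -243.5 81.1 80.4 82.0 pca [-0.976 -0.216] zmax [46.7 50.6 54.3]
disc 133 mean [ 532.6 -239.8  171.6] rect 533.1 -242.4 68.0 10.0 62.6 pca [0.48  0.877] zmax [136.8 176.9 190.3]
foot 491 mean [564.2  18.9  12.6] rect 569.0 23.3 99.6 100.9 11.2 pca [-0.896  0.445] zmax [ 9.7 12.5 15.7]
fan top 2225 mean [496.1 364.5 289.6] rect 497.0 368.7 149.3 138.2 11.8 pca [-0.984 -0.181] zmax [284.4 290.  293.3]
fanany 3538 mean [496.7 360.9 284.7] rect 494.4 382.1 150.1 186.4 11.7 pca [-0.209  0.978] zmax [230.1 289.7 318.2]
```

```bash
cat >> h.py <<'E'
def R(a): # tool down, tool x at world angle a (deg)
    a=np.radians(a); x=np.array([np.cos(a),np.sin(a),0]); z=np.array([0,0,-1.]); return np.stack([x,np.cross(z,x),z],1)
def fcloud(c):
    d=c["range_z"].astype(float); v,u=np.mgrid[0:d.shape[0],0:d.shape[1]]
    a=(u-c["cx"])/c["fx"]; b=(v-c["cy"])/c["fy"]; r=np.hypot(a,b)+1e-9; t=np.tan(np.minimum(r,1.5))/r
    P=np.stack([a*t*d,-b*t*d,-d,np.ones_like(d)],-1)@np.array(c["cam_to_world"]).T
    P=P[...,:3]; P[(d<=0)|(r>1.4)]=np.nan
    return P
def snap(n,f):
    c=camera(n); cv2.imwrite(f"pics/{f}.png",c["image"]); np.savez(f"{f}.npz",**{k:np.array(v) for k,v in c.items()})
    P=fcloud(c) if n=="wrist" else cloud(c); np.save(f"{f}P.npy",P); return c,P
def show(name,m,P):
    Q=P[m]
    if len(Q)<5: print(name,len(Q)); return
    (cx,cy),(w,h),a=cv2.minAreaRect(Q[:,:2].astype(np.float32))
    print(name,len(Q),"mean",Q.mean(0).round(1),"rect",round(cx,1),round(cy,1),round(w,1),round(h,1),round(a,1),"z",np.percentile(Q[:,2],[5,50,95]).round(1))
def box(P,x0,x1,y0,y1,z0,z1):
    x,y,z=P[...,0],P[...,1],P[...,2]; return (x>x0)&(x<x1)&(y>y0)&(y<y1)&(z>z0)&(z<z1)
E
python3 - <<'E'
from h import *
for nm,p,angs in [("disc",(534.6,-242.2,330),(-27.5,152.5)),("disc",(534.6,-242.2,136),(-27.5,152.5)),("eye",(544.6,150.3,330),(11.7,191.7,101.7,-78.3)),("eye",(544.6,150.3,160),(11.7,191.7,101.7,-78.3)),("post",(573,23.5,230),(11.7,191.7)),("post",(573,23.5,124),(11.7,191.7))]:
    for a in angs:
        q=inverse_kinematics(np.array(p),R(a)); print(nm,p[2],a,None if q is None else np.round(q,2))
E
```

```text
disc 330 -27.5 [-0.28  0.52  0.93  1.61 -0.43  1.24  0.25]
disc 330 152.5 [ 1.11  0.65 -1.27  1.54  0.62  1.42  2.46]
disc 136 -27.5 [-0.15  0.71  0.72  1.81 -0.61  0.86  0.39]
disc 136 152.5 [-0.36  1.    1.22  1.82 -1.05  1.14 -2.38]
eye 330 11.7 [-0.65  0.35  0.37  1.65 -0.14  1.17 -0.04]
eye 330 191.7 [ 0.44  0.6  -1.27  1.59  0.58  1.38  2.46]
eye 330 101.7 [-0.4   0.33  0.04  1.64 -0.01  1.17  1.41]
eye 330 -78.3 [-0.85  0.4   0.67  1.66 -0.26  1.18 -1.49]
eye 160 11.7 [-0.6   0.54  0.31  1.84 -0.22  0.8   0.03]
eye 160 191.7 [-1.09  0.92  1.22  1.86 -0.98  1.12 -2.42]
eye 160 101.7 [-0.34  0.51 -0.05  1.83  0.03  0.8   1.37]
eye 160 -78.3 [-0.78  0.59  0.58  1.85 -0.43  0.83 -1.35]
post 230 11.7 [-0.48  0.48  0.48  1.76 -0.26  0.96  0.3 ]
post 230 191.7 [-0.87  0.79  1.23  1.78 -0.81  1.18 -2.33]
post 124 11.7 [-0.41  0.61  0.38  1.85 -0.32  0.74  0.35]
post 124 191.7 [-0.84  1.    1.22  1.87 -1.07  1.12 -2.13]
```

```bash
python3 - <<'E'
from h import *
movel([249,573,440]); print(read_state()["time"])
movep([547,135,370],R(11.7)); print(read_state()["time"])
c,P=snap("wrist","w1")
show("grip",box(P,530,610,-50,60,161,175),P)
show("eye",box(P,500,600,100,200,112,130),P)
show("foot",box(P,480,660,-60,90,9,17),P)
movep([534.6,-242.2,340],R(-27.5)); print(read_state()["time"])
c,P=snap("wrist","w2")
show("disc",box(P,460,610,-310,-170,122,200),P)
show("disctop",box(P,460,610,-310,-170,180,200),P)
show("block",box(P,460,610,-310,-170,44,58),P)
s=read_state(); print(s["eef_pos"],s["ft_force"])
E
```

```text
1.6917
3.625
grip 841 mean [571.9  27.7 166.5] rect 572.5 26.1 31.2 50.3 11.0 z [164.  166.7 167.9]
eye 920 mean [547.2 145.2 121.5] rect 549.3 134.8 36.0 73.0 11.6 z [117.  122.5 124. ]
foot 2208 mean [569.7  37.   13. ] rect 570.3 36.1 100.9 117.6 11.6 z [11.3 13.  14.5]
5.0833
disc 610 mean [ 539.2 -235.7  184. ] rect 537.3 -239.3 65.8 9.8 62.5 z [167.8 186.5 191.1]
disctop 461 mean [ 537.3 -239.5  187.6] rect 536.5 -241.3 51.7 9.5 62.5 z [181.5 188.4 191.1]
block 2333 mean [ 537.7 -238.4   50.9] rect 536.3 -241.3 80.2 80.6 82.4 z [49.5 50.9 52.3]
[ 535.35910035 -240.65737382  339.97243011] [ 0.10929241 -0.07982282  0.67238329]
```

View pics/w1.png

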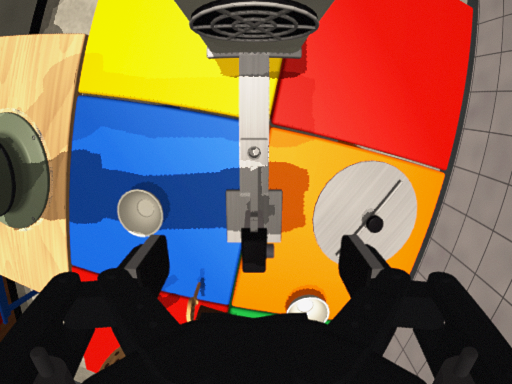

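View pics/w2.png

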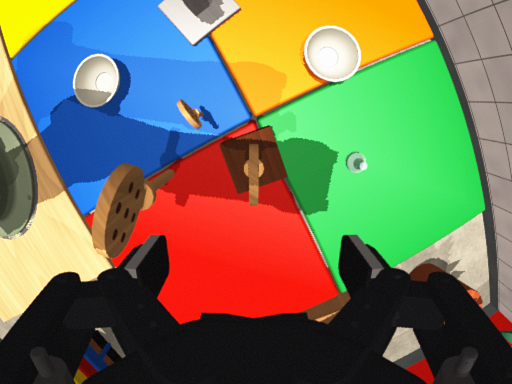

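```bash
python3 - <<'E'
from h import *
for n in ["side","top"]:
    P=np.load(f"{n}P.npy")
    show("big",box(P,350,500,-320,-150,30,300),P); show("small",box(P,440,600,-210,-120,20,120),P)
P=np.load("w2P.npy");show("big",box(P,350,500,-320,-150,30,300),P)
movel([535.8,-241.7,136],R(-27.5),max_speed=120)
wait(0.2); s=read_state(); print(s["time"],s["eef_pos"],s["ft_force"])
clamp(); s=read_state(); print(s["time"],s["eef_pos"],s["finger_gap"],s["ft_force"])
E
```

```text
big 1548 mean [ 408.1 -209.   190.2] rect 431.0 -213.2 127.5 138.4 89.1 z [ 50.9 207.2 257.5]
small 157 mean [ 506.8 -166.8   73.2] rect 516.4 -186.9 54.2 121.3 45.8 z [ 33.9  64.8 117.3]
big 366 mean [ 413.8 -202.6  195.1] rect 428.6 -215.7 137.5 128.7 0.8 z [ 48.5 233.6 259.7]
small 122 mean [ 518.8 -185.4   61.9] rect 512.8 -184.5 57.0 126.7 45.3 z [ 26.8  50.3 118.2]
big 4259 mean [ 414.1 -199.3  206.3] rect 435.6 -213.1 125.8 128.7 90.0 z [ 72.4 222.6 258.9]
7.1833 [ 535.92109944 -241.72250992  136.24407037] [ 0.29150008 -0.25999211  0.70378611]
7.8583 [ 535.73850894 -241.68855326  136.04839999] 9.6599560046496 [-0.47124974  0.67144591  2.20289469]
```

```bash
python3 - <<'E'
from h import *
movel([535.8,-241.7,340],max_speed=200)
movep([545.5,152,310],R(11.7)); movel([545.5,152,266]); wait(0.3)
s=read_state(); print(s["time"],s["eef_pos"],s["finger_gap"],s["ft_force"])
for n in ["side","wrist","top"]:
    c,P=snap(n,n+"3")
    show(n+" disc",box(P,500,590,100,200,230,335),P)
    show(n+" handle",box(P,515,575,120,180,145,225),P)
    show(n+" eye",box(P,500,600,100,200,112,130),P)
    if n!="wrist": cv2.imwrite(f"pics/{n}3z.png",cv2.resize(c["image"][(60 if n=="side" else 150):(240 if n=="side" else 250),160:340],None,fx=3.3,fy=3.3,interpolation=cv2.INTER_CUBIC))
E
```

```text
11.2333 [545.74595713 152.03931513 266.63785962] 9.413710932041475 [ 0.85482038  0.50178367 -0.37164734]
side disc 533 mean [549.2 141.1 303.2] rect 546.6 140.4 86.3 53.9 6.6 z [244.7 313.  332.2]
side handle 84 mean [548.2 147.4 188.2] rect 547.6 147.6 11.5 10.5 83.2 z [153.7 188.4 221.5]
side eye 187 mean [547.6 142.5 120.2] rect 549.6 136.1 36.8 72.3 11.5 z [113.7 120.9 125.1]
wrist disc 13700 mean [545.4 162.  316. ] rect 545.0 163.7 91.8 45.7 10.9 z [285.6 320.1 333.1]
wrist handle 24 mean [546.8 156.7 156.1] rect 547.0 156.3 8.1 2.4 7.2 z [151.4 155.9 160.9]
wrist eye 931 mean [544.  157.  122.4] rect 545.5 151.9 35.8 36.8 11.8 z [118.9 122.9 124.1]
top disc 0
top handle 0
top eye 28 mean [549.4 113.2 116.7] rect 547.0 117.2 14.7 38.1 34.3 z [113.1 117.  119.5]
```

View pics/side3z.png

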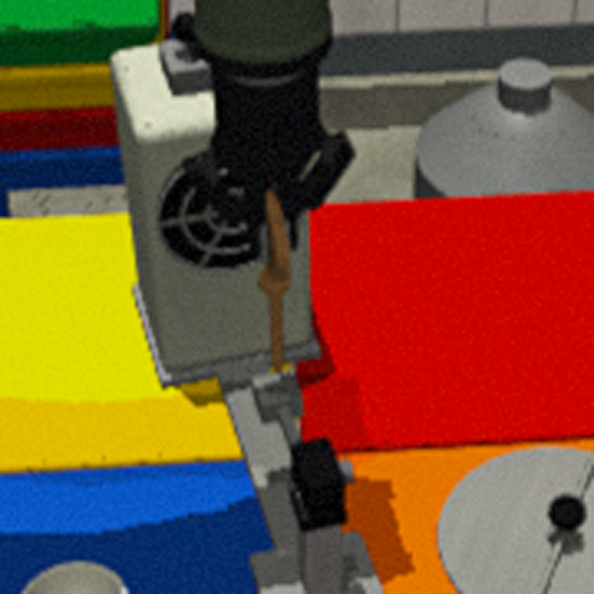

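View pics/wrist3.png

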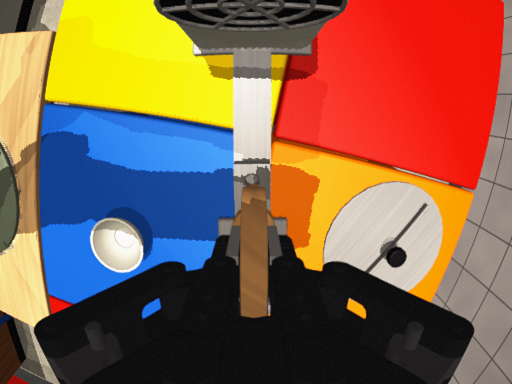

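```bash
python3 - <<'E'
from h import *
P=np.load("side3P.npy"); m=box(P,515,575,120,180,143,228); Q=P[m]
for k in (0,1): print(np.polyfit(Q[:,2]-140,Q[:,k],1).round(3))
for z in range(140,230,10):
    q=Q[(Q[:,2]>=z)&(Q[:,2]<z+10)]; print(z,len(q),q.mean(0).round(1),(q[:,0].min(),q[:,0].max())) if len(q) else 0
S=np.load("side3.npz"); c2w=S["cam_to_world"]
def proj(p,S):
    w=np.linalg.inv(S["cam_to_world"])@np.r_[p,1]; return S["cx"]+S["fx"]*w[0]/-w[2], S["cy"]+S["fy"]*w[1]/w[2]
print("img",proj([546,152,122],S),proj([546,152,141],S))
# eyelet block top pts in side and wrist
for n in ("side0","side3","wrist3","w1"):
    P=np.load(n+"P.npy") if n!="side0" else np.load("sideP.npy")
    # rotate into dryer frame about (546,152)
    a=np.radians(11.7); u=(P[...,0]-546)*np.cos(a)+(P[...,1]-152)*np.sin(a); v=-(P[...,0]-546)*np.sin(a)+(P[...,1]-152)*np.cos(a)
    m=(abs(u)<30)&(abs(v)<30)&(abs(P[...,2]-122)<4)
    mm=m&(v>-14)
    print(n,m.sum(),"u",np.percentile(u[mm],[1,50,99]).round(1),u[mm].min().round(1),u[mm].max().round(1),"v",np.percentile(v[m],[1,99]).round(1),v[m].max().round(1))
    # hole: points deep inside block footprint
    h=(abs(u)<11)&(abs(v)<11)&(P[...,2]<116)&(P[...,2]>90)
    print("  hole",h.sum(),u[h].mean().round(1),v[h].mean().round(1))
cv2.imwrite("pics/s3zz.png",cv2.resize(S["image"][150:190,220:270],None,fx=14,fy=14,interpolation=cv2.INTER_CUBIC))
W=np.load("w1.npz"); cv2.imwrite("pics/w1zz.png",cv2.resize(W["image"][130:175,230:280],None,fx=12,fy=12,interpolation=cv2.INTER_CUBIC))
W=np.load("wrist3.npz"); cv2.imwrite("pics/w3zz.png",cv2.resize(W["image"][150:240,210:300],None,fx=6,fy=6,interpolation=cv2.INTER_CUBIC))
E
```

```text
[2.20000e-02 5.47095e+02]
[-4.00000e-03  1.47605e+02]
140 3 [549.  148.  146.8] (np.float64(547.9933134603215), np.float64(550.8320399744075))
150 8 [546.9 147.9 154.5] (np.float64(543.0940432334733), np.float64(551.0267285746079))
160 13 [547.8 147.3 165.1] (np.float64(543.1714917808084), np.float64(551.5509436128553))
170 9 [547.7 147.2 175.5] (np.float64(543.5838602753049), np.float64(551.7212366024883))
180 13 [547.8 147.4 185.4] (np.float64(543.7901220771993), np.float64(552.0713112886089))
190 9 [548.7 147.8 195.1] (np.float64(544.1772080255378), np.float64(552.4579741987314))
200 12 [548.3 147.1 205.3] (np.float64(544.3832552662988), np.float64(552.7745249670339))
210 11 [549.  146.9 215.2] (np.float64(544.8806821294563), np.float64(553.0905182914754))
220 10 [548.9 147.8 223.6] (np.float64(545.1512309725986), np.float64(553.2955760602036))
img (np.float64(243.4762787828895), np.float64(176.8337221328636)) (np.float64(243.25140404469025), np.float64(171.92341379918096))
side0 124 u [-17.6  -0.7  17.5] -18.2 18.5 v [-26.5  17.3] 18.3
  hole 7 1.5 6.0
side3 127 u [-17.7  -0.5  18.7] -18.0 18.7 v [-28.   17.9] 19.9
  hole 7 2.3 5.5
wrist3 890 u [-17.7  -1.7  17.2] -18.4 17.3 v [-17.6  18.3] 18.4
  hole 30 -1.3 -4.3
w1 723 u [-18.2  -0.4  17.5] -18.3 17.7 v [-28.1  18.3] 18.4
  hole 15 -1.1 -5.3
```

View pics/s3zz.png

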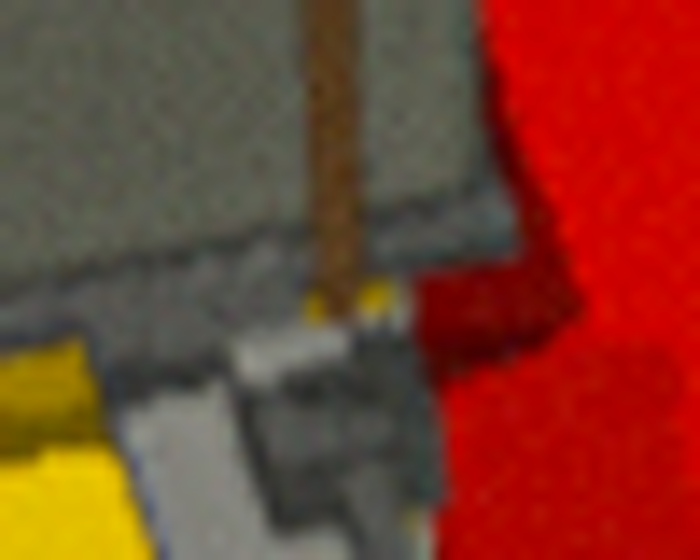

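View pics/w1zz.png

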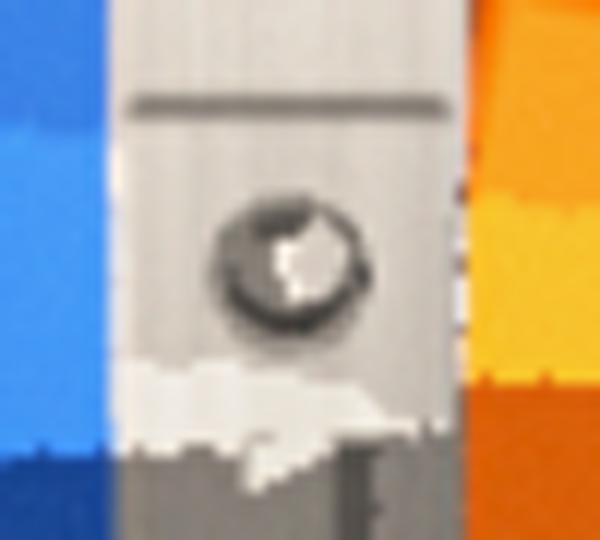

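View pics/w3zz.png

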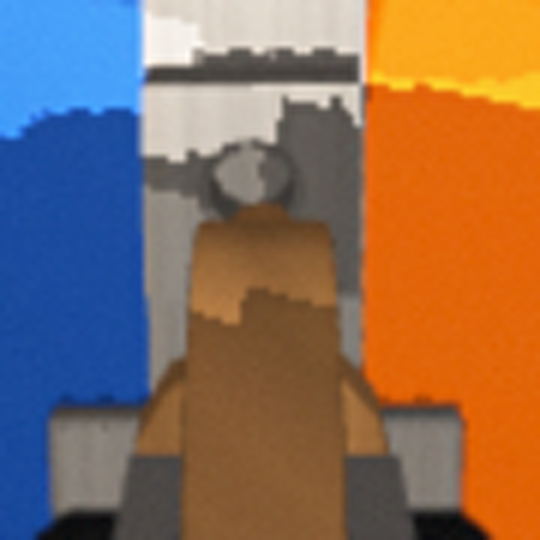

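```bash
python3 - <<'E'
from h import *
movel([544.2,151.75,266],max_speed=30); wait(0.15)
print(read_state()["ft_force"],read_state()["eef_pos"])
g=movel([544.2,151.75,225],max_speed=40,guard=6); s=read_state(); print(g,s["time"],s["eef_pos"],s["ft_force"],s["torque"])
snap("side","side4"); snap("wrist","wrist4")
S=np.load("side4.npz"); cv2.imwrite("pics/s4zz.png",cv2.resize(S["image"][120:200,200:300],None,fx=7,fy=7,interpolation=cv2.INTER_CUBIC))
E
```

```text
[-0.15211448 -0.01112622 -0.11834234] [544.19861711 151.76469098 265.99772494]
False 12.9583 [544.34001968 151.7918754  225.23573193] [-0.25978855 -0.1219918  -0.88182863] [-0.00229178  0.01803036  0.00465002]
```

View pics/s4zz.png

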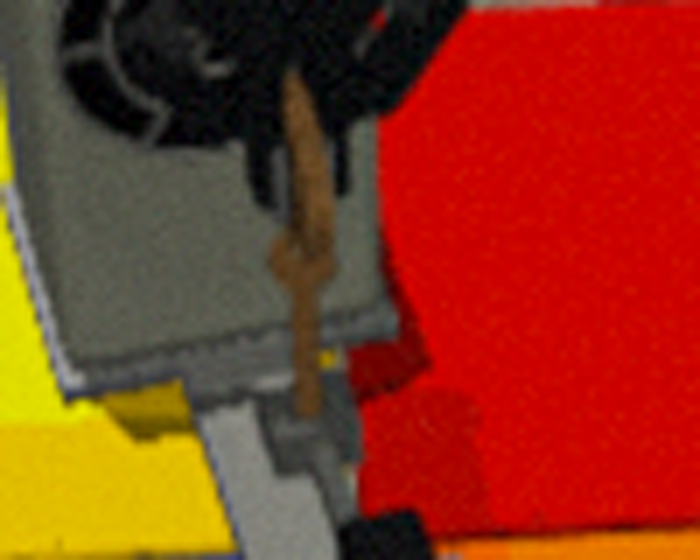

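```bash
python3 - <<'E'
from h import *
g=movel([544.2,151.75,158],max_speed=60,guard=8); s=read_state(); print(g,s["time"],s["eef_pos"],s["ft_force"])
if not g:
    g=movel([544.2,151.75,150],max_speed=20,guard=5); s=read_state(); print(g,s["time"],s["eef_pos"],s["ft_force"])
snap("side","side5")
S=np.load("side5.npz"); cv2.imwrite("pics/s5zz.png",cv2.resize(S["image"][120:220,200:300],None,fx=6,fy=6,interpolation=cv2.INTER_CUBIC))
E
```

```text
False 14.325 [544.40191629 151.80752509 158.34148785] [-0.54099767 -0.2788856  -0.21297002]
True 14.6667 [544.46431591 151.89795773 153.0183132 ] [-1.55612796  0.74927615 12.59285658]
```

View pics/s5zz.png

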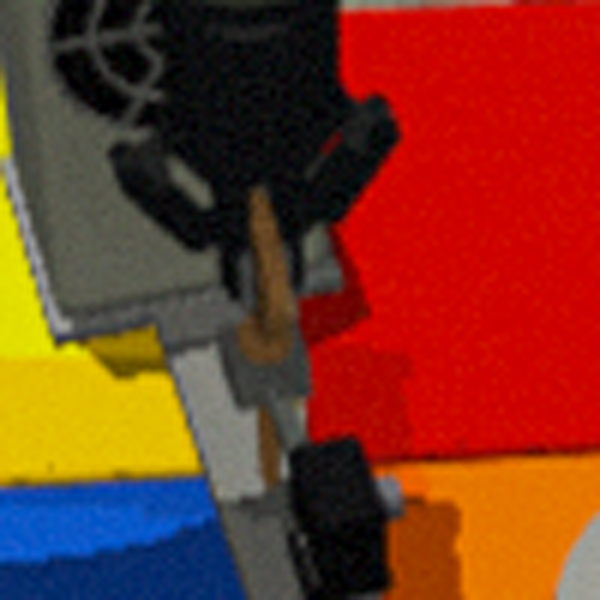

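```bash
python3 - <<'E'
from h import *
open_gripper(); s=read_state(); print(s["time"],s["eef_pos"],s["finger_gap"],s["ft_force"])
movel([544.4,151.75,255],max_speed=150)
movel([574.4,20,255],max_speed=150); wait(0.3)
c,P=snap("wrist","wrist6"); s=read_state(); print(s["time"],s["eef_pos"])
show("grip",box(P,530,610,-50,60,161,175),P)
a=np.radians(11.7); u=(P[...,0]-572)*np.cos(a)+(P[...,1]-25)*np.sin(a); v=-(P[...,0]-572)*np.sin(a)+(P[...,1]-25)*np.cos(a)
m=(abs(u)<25)&(abs(v)<40)&(abs(P[...,2]-166)<4)
print(np.percentile(u[m],[0,1,99,100]).round(1),np.percentile(v[m],[0,1,99,100]).round(1))
m=(abs(u-25)<12)&(abs(v)<14)&(abs(P[...,2]-148)<11)&(u>17)
print("btn",m.sum(),np.percentile(u[m],[1,50,99]).round(1) if m.any() else 0,v[m].mean(),np.percentile(P[...,2][m],[5,50,95]) if m.any() else 0)
show("disc",box(P,490,600,100,210,130,215),P)
c,P=snap("side","side6");show("sdisc",box(P,490,600,100,210,130,215),P); show("sgrip",box(P,530,610,-50,60,161,170),P)
E
```

```text
15.4333 [544.13675486 151.84531045 152.46848678] 85.89571420133129 [-0.50679064 -0.58434886 -0.16335939]
17.6667 [574.37582983  20.36957983 255.01224928]
grip 2283 mean [572.   26.5 166.6] rect 572.0 25.6 31.9 49.1 12.3 z [164.3 166.7 167.9]
[-15.9 -15.4  15.9  16.2] [-24.  -23.3  24.6  24.8]
btn 263 [17.1 22.1 26.8] 1.553885664351809 [149.35374223 155.59689775 157.49290991]
disc 1295 mean [549.3 139.8 189.4] rect 551.6 141.3 25.5 45.3 25.8 z [132.5 201.7 208. ]
sdisc 127 mean [548.9 132.3 170. ] rect 549.1 143.3 18.7 58.1 21.8 z [131.9 172.2 200.9]
sgrip 188 mean [572.7  20.9 166.2] rect 572.8 22.9 31.6 52.7 11.2 z [162.9 166.3 169.3]
```

View pics/wrist6.png

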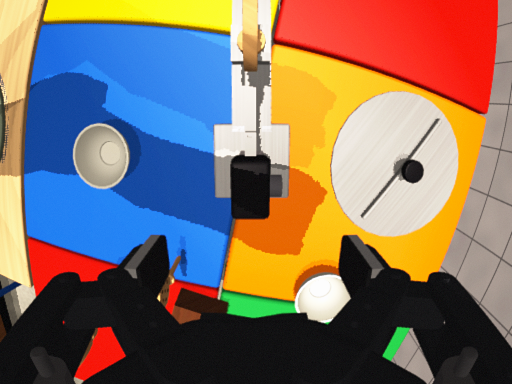

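View pics/side6.png

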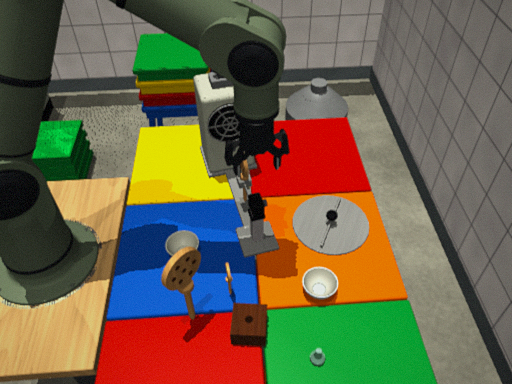

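```bash
python3 - <<'E'
from h import *
p=[573.8,25.4]
movel(p+[200],max_speed=120)
g=movel(p+[123.5],max_speed=60,guard=8); wait(0.1); s=read_state(); print(g,s["time"],s["eef_pos"],s["ft_force"])
if not g:
    clamp(); s=read_state(); print(s["time"],s["eef_pos"],s["finger_gap"],s["ft_force"],s["torque"])
    wait(0.2); s=read_state(); print(s["time"],s["eef_pos"],s["finger_gap"],s["ft_force"],s["torque"])
E
```

```text
False 19.85 [573.95265635  25.47123517 123.78950074] [-0.13492346 -0.91803317 -0.67183956]
20.3833 [572.27311906  25.04242905 123.82757578] 34.70041270312805 [-15.93295735  -0.80877953  17.87595639] [-0.14271468  2.69189511  0.08110287]
20.5833 [572.27176746  25.0506153  123.84858565] 34.884725910948916 [-16.57268598  -0.65438352  18.11425607] [-0.08568061  2.68936455  0.09308922]
```

```bash
python3 - <<'E'
from h import *
c,P=snap("wrist","wrist7"); 
cv2.imwrite("pics/w7z.png",cv2.resize(c["image"][180:330,140:370],None,fx=3.4,fy=3.4,interpolation=cv2.INTER_CUBIC))
c,P=snap("side","side7")
cv2.imwrite("pics/s7z.png",cv2.resize(c["image"][120:260,200:330],None,fx=4.2,fy=4.2,interpolation=cv2.INTER_CUBIC))
print(read_state()["ft_force"])
E
```

```text
[-15.53291212  -0.14284827  17.0727168 ]
```

View pics/w7z.png

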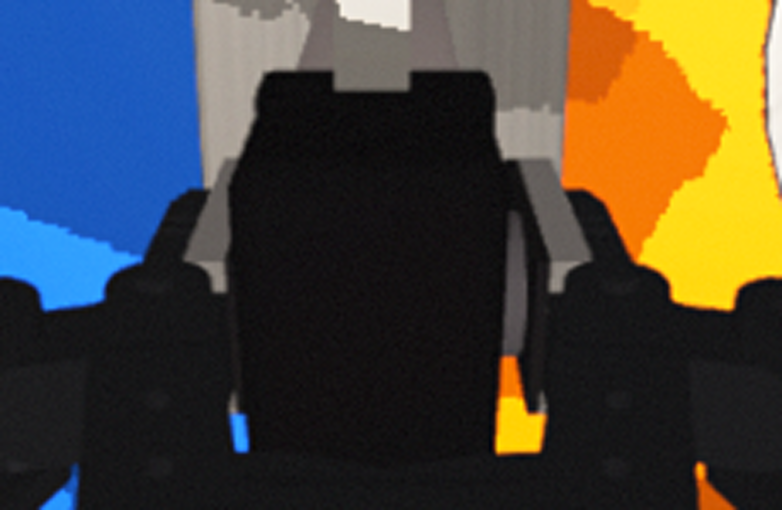

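View pics/s7z.png

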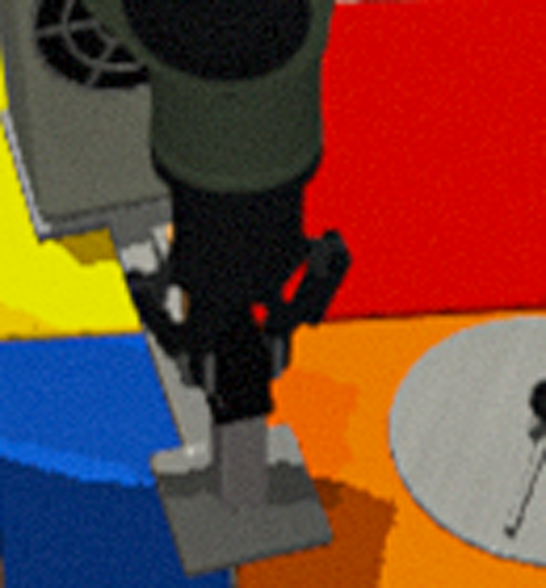

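```bash
python3 - <<'E'
from h import *
p=[572.3,25.05]
g=movel(p+[136],max_speed=30,guard=45); s=read_state(); print(g,s["time"],s["eef_pos"],s["finger_gap"],s["ft_force"])
wait(0.2); s=read_state(); print(s["eef_pos"],s["finger_gap"],s["ft_force"])
c,P=snap("side","side8"); show("eye",box(P,500,600,100,200,100,150),P); show("hd",box(P,500,600,100,200,150,230),P)
E
```

```text
True 20.9083 [572.19283483  25.11545277 124.52551418] 34.95609852256404 [-3.14380865 -1.76289959  6.86648105]
[572.16395234  25.06784527 124.50782479] 34.78686423878308 [-4.20867233 -0.39190512  8.47323048]
eye 36 mean [531.7 152.8 122.7] rect 531.4 152.4 39.0 12.8 88.9 z [108.  123.3 134.6]
hd 1
```

```bash
python3 - <<'E'
from h import *
p=[572.3,25.05]
for z in (125.5,126.5,127.5,128.5,129.5):
    movel(p+[z],max_speed=15); s=read_state(); print(s["time"],s["eef_pos"].round(2),round(s["finger_gap"],2),s["ft_force"].round(1))
    if s["ft_force"][2]<-40: break
E
```

```text
21.4083 [572.13  25.07 124.81] 34.41 [  3.2  -0.4 -17.9]
21.6583 [572.05  25.04 125.58] 34.52 [  6.2  -0.8 -27.2]
21.9083 [572.06  25.04 126.62] 34.47 [  6.1  -1.5 -26.1]
22.1583 [572.04  25.02 127.46] 34.31 [  6.8  -1.5 -29.5]
22.4083 [572.06  25.01 128.64] 34.7 [  5.7  -1.3 -25.5]
```

```bash
python3 - <<'E'
from h import *
def disp(a,b):
    return None
for n in ("wrist7","w9"):
    if n=="w9": c,P=snap("wrist","wrist9")
    else: P=np.load("wrist7P.npy")
    # grip top visible? dryer frame
    a=np.radians(11.7); u=(P[...,0]-572)*np.cos(a)+(P[...,1]-25)*np.sin(a); v=-(P[...,0]-572)*np.sin(a)+(P[...,1]-25)*np.cos(a)
    m=(abs(u)<12)&(v>0)&(v<22)&(abs(P[...,2]-168)<12); print(n,m.sum(),np.percentile(P[...,2][m],[10,50,90]).round(2))
    m=(abs(u+.0)<30)&(abs(v-127)<50)&(P[...,2]>180)&(P[...,2]<230); print(" disc",m.sum(),np.percentile(P[...,2][m],[50,95,99]).round(2) if m.any() else 0)
print(read_state()["ft_force"])
c=np.load("wrist9.npz")
cv2.imwrite("pics/w9z.png",cv2.resize(c["image"][180:330,140:370],None,fx=3.4,fy=3.4,interpolation=cv2.INTER_CUBIC))
snap("side","side9")
a=np.load("side7.npz")["image"][120:260,200:300]; b=np.load("side9.npz")["image"][120:260,200:300]
cv2.imwrite("pics/s79.png",cv2.resize(np.hstack([a,b]),None,fx=4,fy=4,interpolation=cv2.INTER_CUBIC))
E
```

```text
wrist7 3168 [166.14 166.86 167.61]
 disc 606 [184.55 188.07 188.77]
w9 3171 [170.82 171.55 172.3 ]
 disc 830 [187.63 192.57 193.11]
[  5.48886489  -1.04488924 -25.5914871 ]
```

View pics/w9z.png

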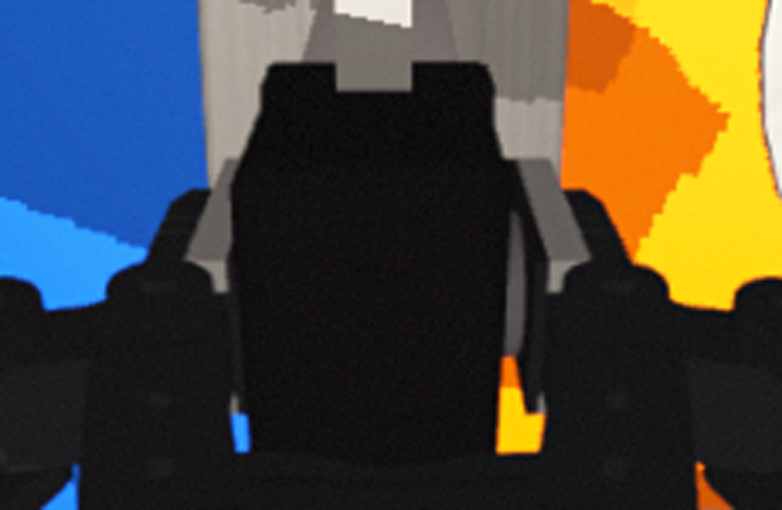

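View pics/s79.png

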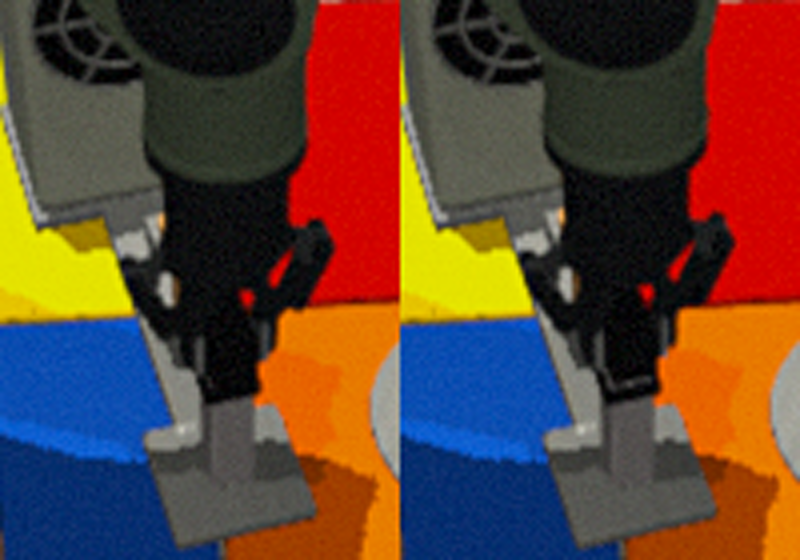

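```bash
python3 - <<'E'
from h import *
p=[572.3,25.05]
for z in (150,180,206):
    movel(p+[z],max_speed=40); s=read_state(); print(s["time"],s["eef_pos"].round(2),round(s["finger_gap"],2),s["ft_force"].round(1))
c,P=snap("wrist","wrist10")
a=np.radians(11.7); u=(P[...,0]-572)*np.cos(a)+(P[...,1]-25)*np.sin(a); v=-(P[...,0]-572)*np.sin(a)+(P[...,1]-25)*np.cos(a)
m=(abs(u)<12)&(v>0)&(v<22)&(abs(P[...,2]-245)<20); print(m.sum(),np.percentile(P[...,2][m],[10,50,90]).round(2))
cv2.imwrite("pics/w10.png",c["image"])
E
```

```text
23.175 [570.89  24.81 149.92] 32.19 [-9.9 -1.9 -2.3]
24.075 [570.87  24.8  179.9 ] 32.98 [-10.7  -1.4  -2.6]
24.875 [570.86  24.8  205.9 ] 32.72 [-11.1  -1.4  -1.8]
3156 [247.81 248.55 249.27]
```

View pics/w10.png

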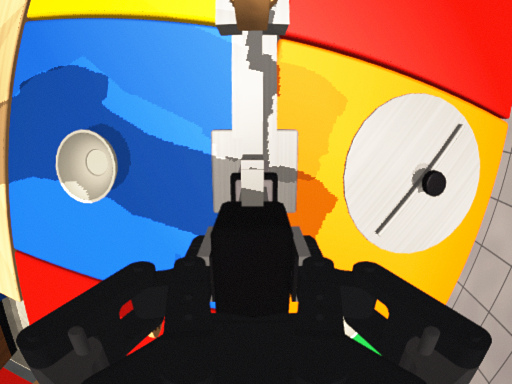

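```bash
python3 - <<'E'
from h import *
p=[571.6,24.95]
for z in (209,212,213,214,215,216,217):
    movel(p+[z],max_speed=15); s=read_state(); print(s["time"],s["eef_pos"].round(2),round(s["finger_gap"],2),s["ft_force"].round(1))
    if s["ft_force"][2]<-18: break
E
```

```text
25.2833 [570.86  24.79 209.13] 32.0 [-6.2 -0.6 -2.9]
25.6333 [570.87  24.77 212.14] 32.27 [-6.4 -0.5 -2.1]
25.8833 [570.83  24.79 213.09] 32.12 [-7.   0.1 -2.5]
26.1333 [570.84  24.77 214.09] 32.35 [-7.7 -1.  -2.4]
26.3833 [570.62  24.72 214.6 ] 31.99 [ -5.8  -1.2 -10. ]
26.6333 [570.42  24.74 214.91] 31.69 [ -3.8  -3.1 -25.7]
```

```bash
python3 - <<'E'
from h import *
for i in range(3):
    wait(0.4); s=read_state(); print(s["time"],s["eef_pos"].round(2),round(s["finger_gap"],2),s["ft_force"].round(1))
c,P=snap("wrist","wrist11")
a=np.radians(11.7); u=(P[...,0]-572)*np.cos(a)+(P[...,1]-25)*np.sin(a); v=-(P[...,0]-572)*np.sin(a)+(P[...,1]-25)*np.cos(a)
m=(abs(u)<12)&(v>0)&(v<22)&(abs(P[...,2]-250)<20); print(m.sum(),np.percentile(P[...,2][m],[10,50,90]).round(2))
cv2.imwrite("pics/w11z.png",cv2.resize(c["image"][150:330,140:370],None,fx=3.3,fy=3.3,interpolation=cv2.INTER_CUBIC))
c,P=snap("side","side11")
cv2.imwrite("pics/s11z.png",cv2.resize(c["image"][30:260,120:380],None,fx=2.6,fy=2.6,interpolation=cv2.INTER_CUBIC))
snap("top","top11")
E
```

```text
27.0333 [570.43  24.77 214.92] 31.73 [ -3.5  -2.6 -26. ]
27.4333 [570.44  24.76 214.92] 31.72 [ -3.9  -2.1 -26.8]
27.8333 [570.43  24.74 214.93] 31.45 [ -2.8  -2.5 -26.9]
3128 [256.29 257.01 257.71]
```

View pics/w11z.png

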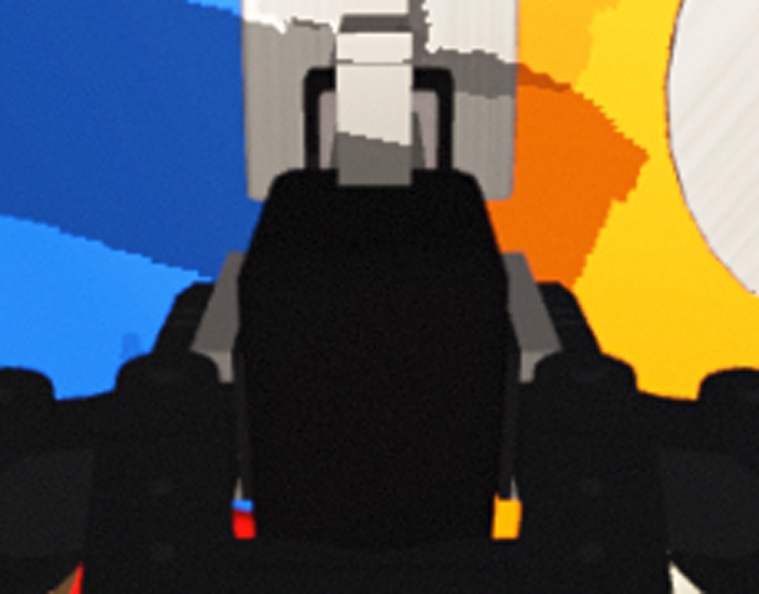

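View pics/s11z.png

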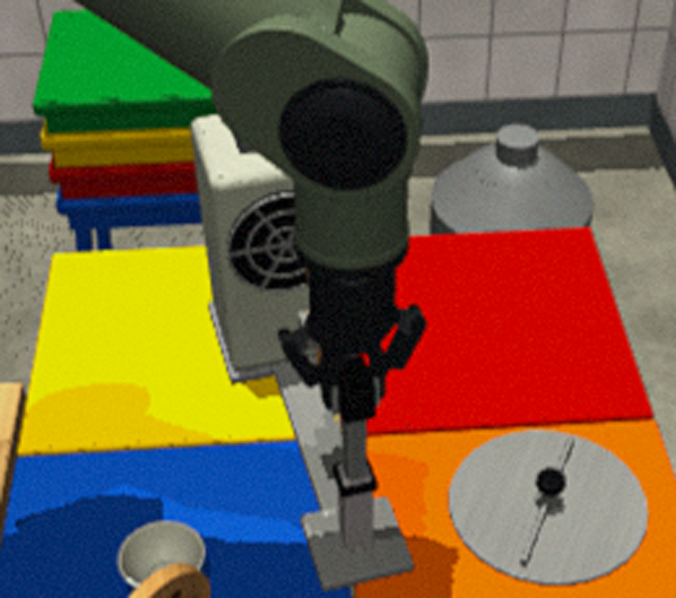

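View pics/top11.png

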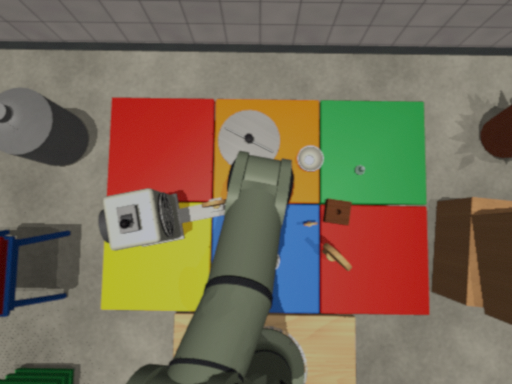

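View pics/wrist11.png

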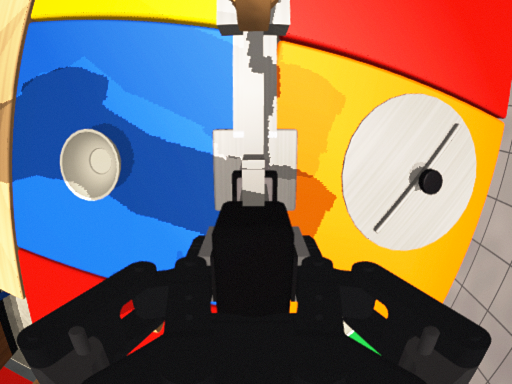

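```bash
python3 - <<'E'
from h import *
ims=[]
for n,(y0,x0) in (("wrist7",(215,190)),("wrist10",(215,190)),("wrist11",(215,190))):
    im=np.load(n+".npz")["image"][y0:y0+115,x0:x0+130].astype(float)
    im=255*np.clip(im/255,0,1)**0.4
    ims.append(cv2.resize(im.astype(np.uint8),None,fx=4.5,fy=4.5,interpolation=cv2.INTER_CUBIC))
cv2.imwrite("pics/b7.png",ims[0]); cv2.imwrite("pics/b11.png",ims[2])
S=np.load("side11.npz")["image"][145:200,235:285].astype(float); S=255*(S/255)**0.5
S7=np.load("side9.npz")["image"][180:235,230:280].astype(float); S7=255*(S7/255)**0.5
cv2.imwrite("pics/bs.png",cv2.resize(np.hstack([S7,S]).astype(np.uint8),None,fx=8,fy=8,interpolation=cv2.INTER_CUBIC))
E
```

```text
(no output)
```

View pics/b7.png

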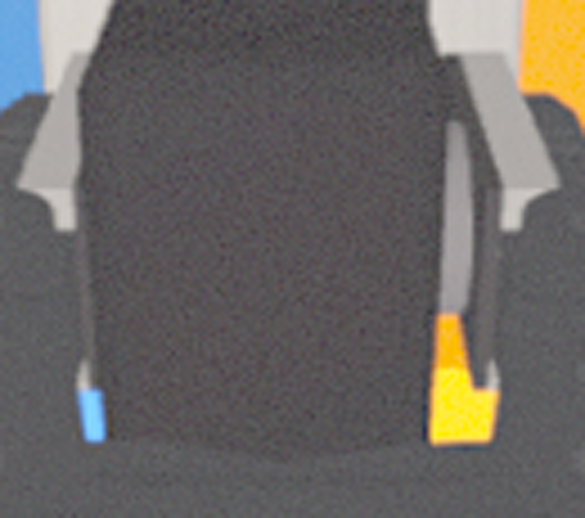

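View pics/b11.png

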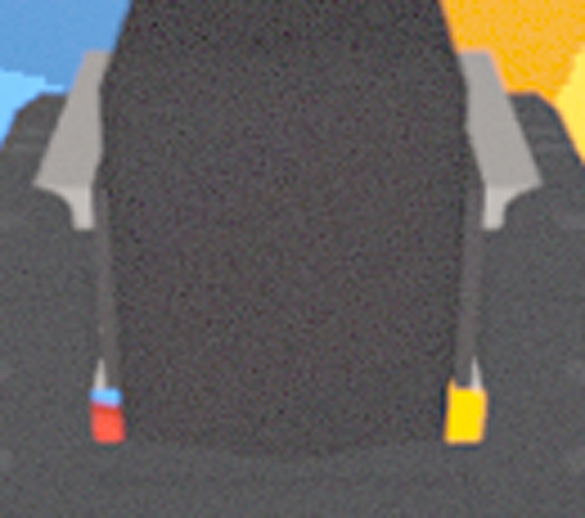

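View pics/bs.png

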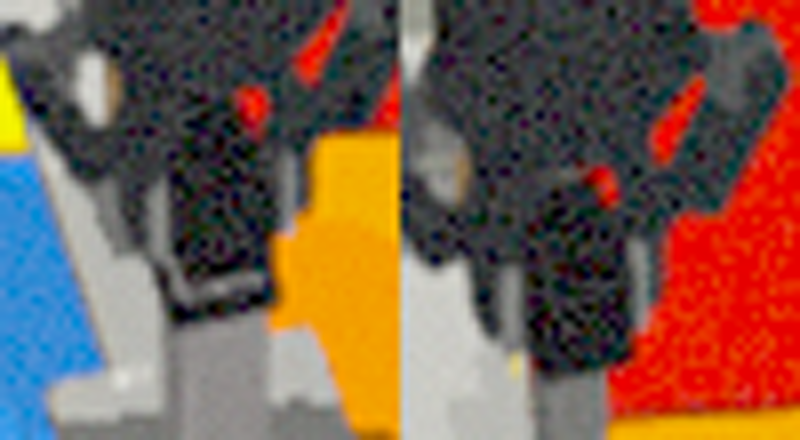

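```bash
python3 - <<'E'
from h import *
a=np.radians(11.7)
for n in ("wrist7","wrist9","wrist11"):
    P=np.load(n+"P.npy"); u=(P[...,0]-572)*np.cos(a)+(P[...,1]-25)*np.sin(a); v=-(P[...,0]-572)*np.sin(a)+(P[...,1]-25)*np.cos(a); z=P[...,2]
    print(n)
    for r in (228,236,244,250,256,262,268,274,280,284,290,298):
        print(r," ".join(f"{c}:{u[r,c]:.0f},{v[r,c]:.0f},{z[r,c]:.0f}" for c in range(285,302,1)))
E
```

```text
wrist7
228 285:14,23,162 286:15,23,163 287:nan,nan,nan 288:20,9,126 289:20,11,131 290:20,12,133 291:21,11,132 292:21,12,134 293:22,11,132 294:22,12,134 295:22,12,134 296:23,11,132 297:23,12,133 298:24,11,133 299:25,11,132 300:25,12,133 301:25,11,133
236 285:14,22,166 286:14,22,166 287:15,21,166 288:15,21,165 289:16,21,164 290:16,20,162 291:20,10,139 292:20,11,143 293:20,12,143 294:21,11,142 295:21,12,143 296:22,12,143 297:22,12,144 298:22,12,144 299:23,11,142 300:24,11,142 301:24,11,142
244 285:14,18,166 286:14,18,166 287:15,18,166 288:15,18,166 289:16,17,163 290:18,10,148 291:19,10,147 292:19,10,148 293:19,11,150 294:20,11,151 295:20,11,151 296:21,11,151 297:21,11,151 298:21,11,151 299:22,11,151 300:22,11,151 301:23,11,151
250 285:14,15,165 286:15,15,165 287:15,15,164 288:16,14,163 289:18,8,151 290:18,8,151 291:18,9,152 292:19,9,151 293:20,8,150 294:20,9,152 295:20,11,156 296:20,11,157 297:20,11,157 298:21,11,156 299:21,11,157 300:22,11,157 301:22,11,156
256 285:14,14,167 286:15,13,166 287:15,12,165 288:16,11,163 289:17,7,154 290:18,7,154 291:18,7,153 292:19,7,154 293:19,7,154 294:2
[... 6748 characters left out ...]
86:14,0,257 287:14,0,256 288:14,-0,256 289:15,0,257 290:15,-0,256 291:16,-2,253 292:17,-3,252 293:17,-1,254 294:17,-1,255 295:18,-2,253 296:18,0,256 297:18,0,257 298:18,2,260 299:14,17,283 300:15,17,283 301:15,17,283
290 285:13,-3,257 286:14,-3,256 287:14,-3,256 288:15,-3,256 289:15,-3,256 290:16,-5,253 291:16,-5,254 292:16,-4,255 293:17,-5,253 294:18,-5,253 295:18,-5,254 296:18,-3,257 297:18,-2,258 298:18,0,261 299:14,17,287 300:14,17,286 301:14,17,287
298 285:13,-7,257 286:14,-8,255 287:14,-7,256 288:15,-7,256 289:16,-9,254 290:16,-10,251 291:16,-9,254 292:17,-8,255 293:17,-9,253 294:18,-9,254 295:18,-9,254 296:19,-9,254 297:18,-5,259 298:13,17,291 299:13,17,290 300:13,18,292 301:14,17,290
```

```bash
python3 - <<'E'
from h import *
p=[571.0,24.8]
def st(t,g=None):
    s=read_state(); print(t,g,round(s["time"],2),s["eef_pos"].round(2),round(s["finger_gap"],2),s["ft_force"].round(1)); return s
movel(p+[211],max_speed=40); st("a")
g=False
for z in (190,174,171,168,165,161):
    g=movel(p+[z],max_speed=60 if z>175 else 30,guard=14); st(z,g)
    if g: break
E
```

```text
a None 28.26 [570.48  24.75 211.18] 31.81 [-8.  -1.3 -3.4]
190 False 28.76 [570.5   24.76 190.16] 31.7 [-8.7 -0.9 -4. ]
174 False 29.44 [570.5   24.76 174.28] 31.82 [-8.3 -0.8 -3.1]
171 False 29.69 [570.49  24.76 171.23] 31.43 [-7.8 -1.7 -4.3]
168 False 29.94 [570.49  24.77 168.23] 31.4 [-7.3 -0.5 -3.8]
165 False 30.19 [570.51  24.78 165.22] 31.87 [-7.7 -1.7 -4.8]
161 False 30.48 [570.49  24.76 161.2 ] 31.31 [-7.8 -1.9 -3.2]
```

```bash
python3 - <<'E'
from h import *
c,P=snap("wrist","wrist12"); a=np.radians(11.7)
def top(P,z0):
    u=(P[...,0]-572)*np.cos(a)+(P[...,1]-25)*np.sin(a); v=-(P[...,0]-572)*np.sin(a)+(P[...,1]-25)*np.cos(a)
    m=(abs(u)<12)&(v>0)&(v<22)&(abs(P[...,2]-z0)<12); print("top",m.sum(),np.percentile(P[...,2][m],[10,50,90]).round(2),"tcp",read_state()["eef_pos"][2].round(2))
top(P,204)
p=[571.0,24.8]
for z in (185,211,214,215,216):
    movel(p+[z],max_speed=50 if z<212 else 15); s=read_state(); print(z,round(s["time"],2),s["eef_pos"].round(2),round(s["finger_gap"],2),s["ft_force"].round(1))
    if s["ft_force"][2]<-12: break
wait(0.8); s=read_state(); print(z,round(s["time"],2),s["eef_pos"].round(2),round(s["finger_gap"],2),s["ft_force"].round(1))
c,P=snap("wrist","wrist13"); top(P,256)
E
```

```text
top 3134 [202.66 203.4  204.13] tcp 161.25
185 31.16 [570.49  24.79 185.53] 31.66 [-9.4 -1.1 -2.6]
211 31.82 [570.5   24.75 211.56] 31.65 [-9.1 -0.4 -2.1]
214 32.17 [570.49  24.76 214.48] 31.54 [-8.6 -1.5 -2.8]
215 32.42 [570.42  24.75 214.84] 31.92 [ -6.   -1.2 -14. ]
215 33.23 [570.44  24.76 214.85] 31.28 [ -5.7  -1.2 -12.9]
top 3142 [256.23 257.   257.74] tcp 214.86
```

View pics/wrist13.png

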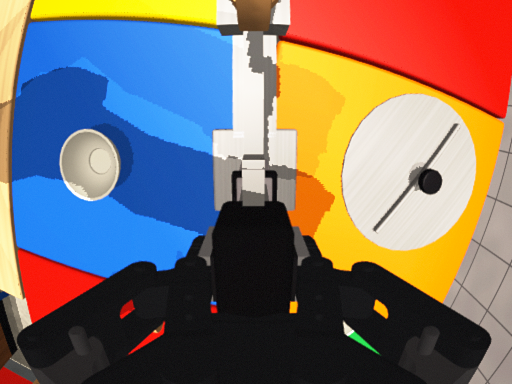

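```bash
python3 - <<'E'
from h import *
P=np.load("top11P.npy"); show("disc",box(P,500,600,110,200,255,310),P); show("eye",box(P,500,600,110,200,200,222),P)
P0=np.load("topP.npy")
for nm,b in (("bowlb",(680,780,-210,-100,10,60)),("stopper",(640,780,-330,-230,10,60)),("lid",(620,880,-80,170,2,60)),("switch",(400,600,300,480,296,340))): show(nm+"0",box(P0,*b),P0); show(nm+"1",box(P,*b),P)
E
```

```text
disc 112 mean [542.5 148.3 287.1] rect 543.1 149.2 10.1 68.1 11.2 z [262.8 290.6 298.3]
eye 79 mean [539.3 147.3 212.8] rect 543.4 145.7 35.9 43.3 11.6 z [208.6 212.7 219.2]
bowlb0 389 mean [ 721.5 -154.7   25.3] rect 719.2 -151.2 78.0 86.9 0.6 z [11.1 22.9 41.9]
bowlb1 387 mean [ 721.9 -154.6   25.5] rect 719.3 -151.4 76.8 87.2 0.7 z [10.8 23.4 42.5]
stopper0 58 mean [ 680.8 -321.7   23.9] rect 681.6 -320.3 32.8 18.3 1.9 z [12.  18.2 47.1]
stopper1 59 mean [ 680.9 -321.6   23.7] rect 681.9 -320.4 32.0 18.3 2.4 z [12.3 19.5 44. ]
lid0 3437 mean [765.8  53.6   7.3] rect 750.3 44.9 259.3 249.9 0.0 z [ 2.5  6.2 12.9]
lid1 2552 mean [793.2  59.4   7.9] rect 750.7 44.8 256.4 251.1 0.5 z [ 2.6  6.5 16.9]
switch0 478 mean [498.8 364.8 315.3] rect 495.9 374.9 116.6 64.8 7.7 z [303.1 315.3 324.9]
switch1 480 mean [499.  364.5 315.1] rect 496.6 368.0 129.1 62.8 23.3 z [301.2 315.2 324.8]
```

The skimmer's disc is upright with its top at about 298 mm, where it should be when seated in the raised eyelet. The bystanders I could measure haven't moved, so I'm handing in.

```bash
python3 - <<'E'
from h import *
s=read_state(); print(s["time"],s["eef_pos"].round(2),s["finger_gap"],s["ft_force"].round(1)); print(finish_job())
E
```

```text
33.275 [570.44  24.76 214.86] 31.58611748723038 [ -6.1  -2.1 -12.6]
the job is handed in; nothing more can be done
None
```

The job is handed in at 33.3 s: the skimmer stands in the eyelet, and the arm is still holding the post at the second stop. One check disagreed: I expected a 37 mm finger gap with the button pressed in, and it settled at about 32 mm.

**Skimmer:** I took the middle-sized one from the block and lowered it through the eyelet. It met resistance at tool height 153 mm, exactly where the shoulder should rest, and I let go. With the post up, the top camera showed the disc upright with its top edge at about 298 mm; a seated skimmer should read 297 mm.

**Post:** The grip's top rose from 166.7 to 257.0 mm, about 90 mm of travel. The arm is holding it against the end stop with about 13 N of upward pull, and the height was steady over the last second.

**Button:**
- **At the grasp:** the button was about 4 mm proud of the grip, so at least 6 mm in. Lifting took about 26 N over the first 5 mm and only 2–3 N after that, against the 5 N stated.
- **Since then:** the right pad sits flush on the grip and hides the button. It looks pushed past its nominal travel, but I couldn't see that directly.
- **Test:** I lowered the post to about 37 mm, below the first stop, and raised it again. It did not catch, which fits the button being in.

**Other things:** One bowl, the stopper and the fan switch measured as they were at the start. The lid measured in place but was partly hidden by the arm. I checked the other bowl only by eye.

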